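# Spread snap ring onto the spin-art machine's axle

## Robot

A 6-joint arm with a two-finger parallel gripper is mounted at the origin on the work surface. World frame = base frame: x ahead of the robot, y to its left, z up, the work surface at z = 0. Lengths are in mm, angles in rad, forces in N, time in s.
With the tool pointing down it reaches from about 275 to 750 mm from the base axis. Payload 10.2 kg.
Tool frame: the origin (TCP) lies at the very end of the fingers, on their centre line; the grasp point (between the pads) lies 19 mm behind it (ctrl.grip_depth is the distance from the TCP to the grasp point, in mm); z points along the fingers, x is the direction in which the jaws open and shut, and the axes are right-handed (so a half turn about z gives the same grasp; the last joint's range is limited). The gripper opens to 85 mm and grips with 20 to 120 N. Pads are 22 mm wide; open, the fingers measure 114 mm over their backs; the gripper's body (76 mm by 85 mm) begins 54 mm behind the grasp point. The pads swing forward as they close: fully open they stand 13 mm farther back than shut.
Start: joints at [-1.341, 0.313, 1.498, -0, 1.331, -0.223], TCP at [229.668, -472.105, 208.294] pointing down, gripper open.
Joint ranges: [-2.94, 2.94], [-0.97, 2.17], [0.19, 2.56], [-1.23, 4.37], [0.02, 3.11], [-2.88, 2.88]. Speed limits (rad/s): [2.39, 2.39, 3.01, 3.14, 3.14, 3.14].

## Interface

Orientations are given as a unit quaternion [w, x, y, z].
In Python, from rig import ctrl gives the robot as it stands.
- The arm moves only by the tool play_rows, never from a script. Its argument "motion" is a list of rows, each a list of 2 entries, a list of its own where there are three numbers: the shift along the tool's x, y, z in mm, then the turn, a rotation vector about the tool's x, y, z in degrees. A call has 1 to 20 rows; each row shifts and turns the commanded pose from where the row before left it, along the tool's axes as they then stand; what a row does not reach is not made up. A row lasts 1/12 s, in which the tool goes at most 41.7 mm and 7.16 degrees, less where a joint would pass 70% of its speed; a pose out of reach is approached as far as the arm can. A call with a gripper value outside its range is refused whole. "fingers" is the finger opening in mm, from 0 to 85.4, set as the call begins (left out, the last holds). The fingers move at their own pace and stop on an object; "squeeze" is the grip in N (left out, the last holds). Time passes only in rows, so rows that do not move let the fingers close. It gives the time, the measured TCP pose, the force and the opening at its end, in the units of the state.
- ctrl.sense(): the state, without advancing time (a new reading comes with each control period).
- ctrl.capture(name): name is "scene" or "side" or "wrist"; returns the picture (420x560x3 uint8, red, green, blue); there is no depth.
- ctrl.get_calibration(name): a dict with "K" (3x3 intrinsics, pixels), "k1" (the pictures are not rectified: a ray, as slopes to the right and down, at radius r is drawn at 1 + k1 r^2 times it, then the intrinsics apply), "R" (3x3) and "t" (3): a world point X has camera coordinates R X + t; the wrist camera has in their place "tool_from_camera" (4x4, takes a point from camera to tool coordinates, whose origin is the TCP and whose axes are the tool frame's). Camera axes: x right, y down, z forward; pixel columns grow to the right and rows downward; lengths in mm; the calibration is good to about 2 mm. A picture is of the moment at which its call begins: read the wrist's pose just before it. get_calibration takes no time and is no camera call.
- ctrl.finish_job(): hands the job in, once; it reports no verdict.
Trained networks look in the newest picture that a camera, given by its name, has taken for a name from the list of things; names that differ only in an ending like _2 or _b are one class to them, and where a whole thing is asked for, a point or a joint stands for the part that bears it (a point fixed in the world has none). Each returns a list of dicts, best first, with "p" (0 to 1); they miss things now and then, are a little off and sometimes report something else, mostly with a low value. They report only what shows in the picture. A call takes as long as a camera call.
- ctrl.spot_in(camera, name): "position" ([column, row] as shares, 0 to 1, of the picture: columns of its width, rows of its height, amid what is visible of it).
The state is a dict: "time_s": time; "joints": joint angles; "dq": joint speeds; "tau": joint torques, N m; "eef_pos": TCP position; "ee_rot": TCP orientation; "force": force on the tool from outside, world axes, zero at the start; "wrist_torque": the same for the moment, N m; "grip_width": opening from 0.0 (shut) to 1.0 (fully open).
Only numpy, scipy, OpenCV 4.12 (cv2) and the standard library are available. Lean on these libraries where they do the work, as an engineer would, in place of code of your own. Each camera call takes 0.05 s, during which the arm holds its last target. There are 200 camera calls.

## Task

Fold the hinged cover of the spin-art machine's drive box back until it stands open at about 100 degrees, just past upright. Then take the snap-ring pliers out of their stand, squeeze their handles fully so that the ring on their tips is spread, and slide the spread ring down over the axle stub until it lies at the groove, just on top of the wheel's hub. Finish while still holding the pliers upright there, squeezed, with the ring spread round the groove, the cover still open as you set it and the other things on the table left alone.

Things in the scene. Friction and masses are not known exactly. Their poses are not given: they have to be found in the camera images.
- machine: Drive box of a spin-art machine: open plywood box 150 x 150, walls 6, rim at z = 60, fixed. Origin: centre of its underside, z up. The cover's hinge runs along its x on the +y rim. On its centre a white toothed wheel (55 radius, top z = 22) with a hub (18 radius, flat top z = 30) and an upright steel axle stub. A brass pinion (11 radius, 32 high) stands at x = y = 50.
- groove (a point): Centre of the ring groove of the axle stub (22 diameter), on its axis, 32.5 above the table. The groove is 5 high, from the hub's flat top (z = 30) up to z = 35, 18 diameter.
- axle_top (a point): Centre of the axle stub's upper end, 52.5 above the table, 7.5 below the box's rim; chamfered 1.5.
- cover (a joint): Angle of the hinged plywood cover (150 x 149 x 6) over the box, rad: 0 shut (on the rim), 1.57 upright, 1.745 = 100 degrees, stop at 2.5. Stiff hinge: it stays where it is left; 2 to 4 N at the knob moves it.
- cover_hinge (a point): Middle of the cover's hinge line, on the box's +y rim, 60 above the table; the line runs along the box's x axis.
- cover_knob (a point): Grip point on the cover's wooden knob, a block 20 (along the hinge line) x 14 x 40 high on the cover's outer face. It is on the block's centre line, 12 below its top, 28 off the outer face; 125 from the hinge line along the cover and 34.5 off the cover's inner plane (through the hinge line). Pinched on its 20 wide ends it turns between the fingers as the cover swings.
- stand: Wooden stand of the pliers, fixed: base 90 x 110 x 10, two posts 12 thick at y = -37 and +37 with notches in their tops, 14 wide in x, floor at z = 95, tops at 105. Origin: underside, midway between the posts; z up.
- pliers: Snap-ring pliers, about 0.26 kg, upright in the stand, tips down. Origin: centre of the pivot block (22 x 36 x 24), 100 above the table at the start; z up, handles close along y. A hanger bar 10 x 10, 96 long in y, lies in the stand's notches: lift straight up. Jaws 8 wide in x reach down to z = -70 at y = -15 and +15 (squeezed). The steel snap ring is hooked on the tips for good.
- handles (a point): Grip point midway between the handles, at z = 70 of the pliers' frame. Rubber handles 16 wide in x, 10 thick, from 24 to 96 above the pivot. Here they measure about 53 over their outer faces when relaxed (60 at their tops), 34 (then parallel, on a stop) when fully squeezed; about 8 N squeezes them fully. Letting go closes the ring.
- ring_mid (a point): Middle of the spread snap ring, at x = 8.8, y = 0, z = -70 of the pliers' frame. The ring lies level across the pliers, wire 3.2 thick, from its ears at x = 0 to x = 26. A bar up to 27 diameter centred here passes through the fully spread ring; the relaxed ring (19.4 inside) does not pass over the axle.
- jaw_l (a joint): Squeeze of the handle on the pliers' +y side, rad: 0 relaxed (ring closed), 0.137 fully squeezed (ring fully spread). Springs back.
- jaw_r (a joint): The same for the handle on the -y side.
- glue: Bystander, to be left alone: white glue bottle, 52 wide, 130 tall. Origin: on its underside.
- spare_wheel: Bystander, to be left alone: small spare white toothed wheel lying flat, 68 across, 22 high. Origin: on its underside.
- marker: Bystander, to be left alone: grey felt marker lying flat, 130 long, 14 thick. Origin: on its underside.
- marker_pot: Bystander, to be left alone: green pot of markers, 106 across, about 125 tall. Origin: on its underside.
- jar: Bystander, to be left alone: clear jar, 96 across, 124 tall. Origin: on its underside.
- screwdriver: Bystander, to be left alone: screwdriver lying flat. Origin: underneath, near its middle.

How it is judged:
By the outcome, as a careful person would: the job done as asked, in the order asked, and still so for the second after the job is handed in, while the arm keeps its last pose, push and grip.
It also fails if it takes over 61 s, if anything falls off the work surface, if the arm or the gripper's body presses on something with over 40 N, if the wrist force passes 120 N, or if a joint passes its speed limit or range.

## Working session

There is one attempt and no reset: what is moved stays moved. The work goes in short steps, Python scripts to look and compute and a tool call to move; the robot and the scene stay as the last step left them, time stands still between calls to the robot, and variables do not carry over. Pictures are saved under pics/ and viewed, about 8 in all and at most 12, crops included, and the job is handed in when it is done.

Besides the shell and the picture viewer there is one more tool, called after "Request:" as name([rows], argument=value, ...), one row to a line, values as JSON. play_rows: Moves the arm, as the interface text tells. Its arguments: {"type":"object","properties":{"motion":{"type":"array"},"fingers":{"type":"number"},"squeeze":{"type":"number"}},"required":["motion"]}

```bash
mkdir -p pics; ls; cat > h.py <<'E'
import numpy as np, cv2
from scipy.spatial.transform import Rotation as Ro
from rig import ctrl
def snap(c,name,show=None):
    im=ctrl.capture(c); cv2.imwrite(f'pics/{name}.png',im[:,:,::-1]); return im
def camRt(c,pose=None):
    d=ctrl.get_calibration(c)
    if 'R' in d: return np.array(d['K']),d['k1'],np.array(d['R']),np.array(d['t'])
    T=np.array(d['tool_from_camera']); s=pose or ctrl.sense()
    q=s['ee_rot']; Rt=Ro.from_quat([q[1],q[2],q[3],q[0]]).as_matrix()
    Rc=Rt@T[:3,:3]; o=Rt@T[:3,3]+np.array(s['eef_pos'])
    return np.array(d['K']),d['k1'],Rc.T,-Rc.T@o
def ray(c,uv,pose=None):
    K,k1,R,t=camRt(c,pose)
    p=cv2.undistortPoints(np.array([[uv]],float),K,np.array([k1,0,0,0],float)).ravel()
    d=R.T@np.array([p[0],p[1],1]); return -R.T@t,d/np.linalg.norm(d)
def onz(c,uv,z,pose=None):
    o,d=ray(c,uv,pose); return o+d*(z-o[2])/d[2]
def proj(c,X,pose=None):
    K,k1,R,t=camRt(c,pose)
    X=np.atleast_2d(np.array(X,float))
    return cv2.projectPoints(X,cv2.Rodrigues(R)[0],t,K,np.array([k1,0,0,0],float))[0].reshape(-1,2)
def tri(rs):
    A=0;b=0
    for o,d in rs:
        P=np.eye(3)-np.outer(d,d); A=A+P; b=b+P@o
    x=np.linalg.solve(A,b); return x,[np.linalg.norm((np.eye(3)-np.outer(d,d))@(x-o)) for o,d in rs]
E
python3 - <<'E'
from h import *
a=snap('scene','s0');b=snap('side','d0')
for c in('scene','side'):
    K,k1,R,t=camRt(c); print(c,-R.T@t,R[2],K[0,0],k1)
for n in['cover_knob','handles','pliers','stand','machine','cover','jar','marker_pot','glue']:
    r={c:ctrl.spot_in(c,n)[:2] for c in('scene','side')}
    uv={c:[np.array(x['position'])*[560,420] for x in r[c]] for c in r}
    print(n,{c:[(u.round().tolist(),round(x['p'],2)) for u,x in zip(uv[c],r[c])] for c in r})
    if uv['scene'] and uv['side']: print('   ',*[np.round(x,1) for x in tri([ray(c,uv[c][0]) for c in r])])
print(ctrl.sense())
E
```

```text
pics
scene [1068.24489176 -476.269905   1365.98167495] [-0.38365707  0.33543427 -0.86040171] 506.709831997772 -0.11369379179895718
side [481.65213289 639.04971114 819.70216941] [ 0.04682401 -0.67273194 -0.73840318] 406.56742874539356 0.03399511800590738
cover_knob {'scene': [([321.0, 194.0], 0.61)], 'side': [([286.0, 286.0], 0.81)]}
    [498.1 170.3  64.7] [2.2 2.2]
handles {'scene': [([251.0, 270.0], 0.91), ([301.0, 257.0], 0.61)], 'side': [([285.0, 290.0], 0.7), ([261.0, 158.0], 0.56)]}
    [ 466.4  -53.8 -279.1] [42.2 42.2]
pliers {'scene': [([254.0, 271.0], 0.87)], 'side': [([262.0, 158.0], 0.57)]}
    [ 584.9 -168.1  128.1] [9.7 9.7]
stand {'scene': [([256.0, 291.0], 0.74), ([306.0, 139.0], 0.69)], 'side': [([265.0, 190.0], 0.93)]}
    [ 585.4 -173.3    4.8] [12.6 12.6]
machine {'scene': [([319.0, 199.0], 0.71)], 'side': [([288.0, 293.0], 0.86), ([398.0, 371.0], 0.47)]}
    [493.9 167.6  32.3] [1.8 1.8]
cover {'scene': [([319.0, 198.0], 0.95)], 'side': [([288.0, 282.0], 0.65)]}
    [498.5 156.8  58.4] [7.2 7.2]
jar {'scene': [([286.0, 334.0], 0.94)], 'side': [([194.0, 168.0], 0.
[... 288 characters left out ...]
4 -228.  -250.2] [246.4 246.4]
{'time_s': 1.0, 'joints': array([-1.34137580e+00,  3.12891221e-01,  1.49772411e+00,  2.54298029e-05,
        1.33099791e+00, -2.23392991e-01]), 'dq': array([0.00077067, 0.0014381 , 0.00125385, 0.00031746, 0.00143255,
       0.00066036]), 'tau': array([-1.54152596e-03, -4.12170982e+01, -2.59898329e+01, -3.02522094e-04,
        5.95619567e-04,  9.01410999e-06]), 'eef_pos': array([ 229.6843059 , -472.08906725,  208.28958449]), 'ee_rot': array([-1.60176062e-05,  8.47788831e-01, -5.30333949e-01,  1.40545012e-06]), 'force': array([-0.27462117,  0.2232932 , -0.02666561]), 'wrist_torque': array([ 0.01479479, -0.01085426,  0.04482623]), 'grip_width': 0.9973707114761691}
```

View pics/s0.png

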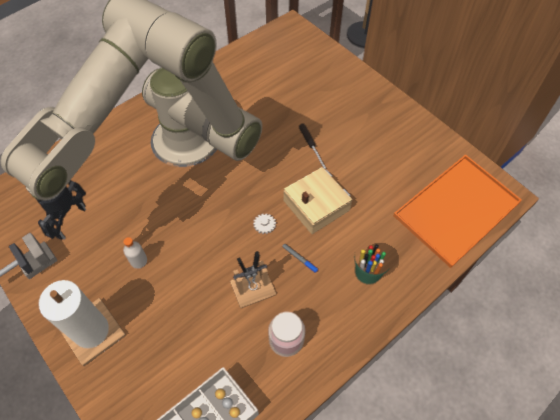

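View pics/d0.png

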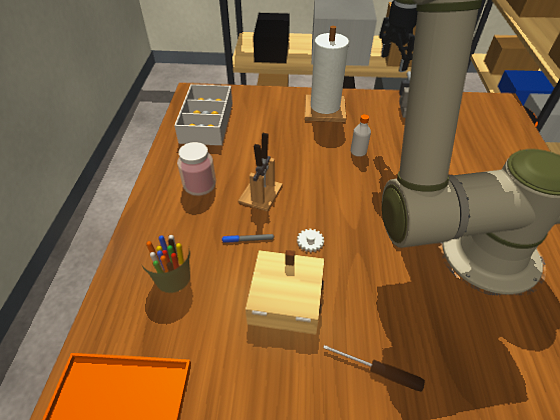

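Scene view shows the box at (319,199) with its knob at (305,198), and the pliers' stand at (253,275). In the side view the box is at (288,290), knob (290,258), stand (262,185). Next I enlarge all four.

```bash
python3 - <<'E'
import cv2,numpy as np
s=cv2.imread('pics/s0.png');d=cv2.imread('pics/d0.png')
def c(im,x,y,w=100,h=75): return cv2.resize(im[y:y+h,x:x+w],(400,300),interpolation=cv2.INTER_CUBIC)
cv2.imwrite('pics/m1.png',np.vstack([np.hstack([c(s,270,160),c(d,237,245,100,75+10)[:300]]),np.hstack([c(s,205,240),c(d,215,130,100,75)])]))
E
```

```text
(no output)
```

View pics/m1.png

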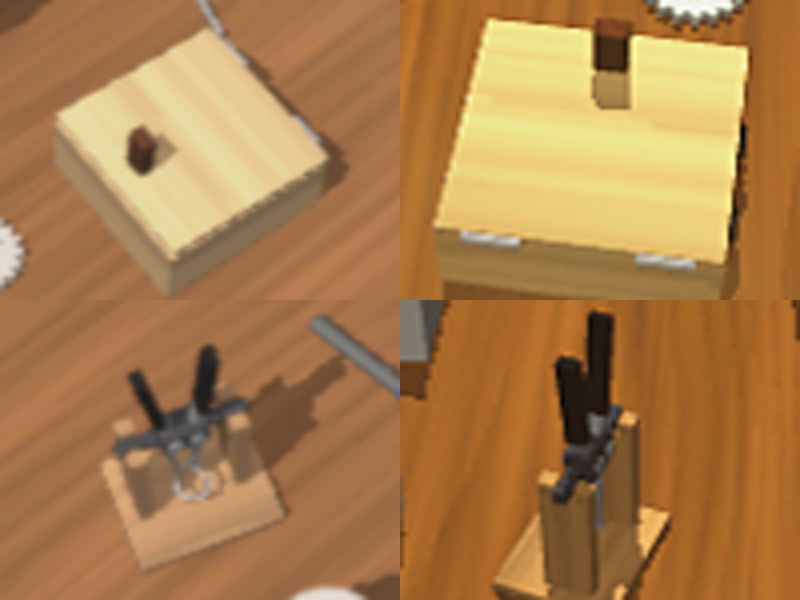

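```bash
python3 - <<'E'
from h import *
S=[(284,188.4),(321.6,167.2),(351.5,199.7),(313.5,223.4)]
D=[(324,258),(318,319),(246,309.3),(259,250)]
for n,P in(('scene',S),('side',D)): 
    W=np.array([onz(n,p,66)[:2] for p in P]); print(n,W.round(1).tolist(),W.mean(0), np.linalg.norm(np.roll(W,-1,0)-W,axis=1))
for p in [(234.4,276.4),(266.2,266)]: print('bar s',onz('scene',p,102).round(1))
for p in [(255.3,178.6),(268.5,158.5)]: print('bar d',onz('side',p,102).round(1))
print('ring',onz('scene',(253.5,286),30))
for p in [(239,258),(257,252.2)]: print('htop s',onz('scene',p,196).round(1))
for p in [(256.7,144.7),(264.8,133.6)]: print('htop d',onz('side',p,196).round(1))
# stand base corners z=10: scene
for p in [(205+145/4,240+270/4),(205+285/4,240+215/4),(205+103/4,240+165/4)]: print('base',onz('scene',p,10).round(1))
print('knobtop s',onz('scene',(205+65+142/4-.4,160+130/4),106),'d',onz('side',(237+212/4,245+22/3.53),106))
E
```

```text
scene [[411.9, 95.5], [427.2, 239.2], [576.2, 226.1], [562.9, 81.4]] [494.54422711 160.55584233] [144.45017309 149.50509406 145.26048186 151.74015563]
side [[413.8, 90.2], [427.5, 241.7], [574.9, 229.8], [563.0, 77.4]] [494.80335486 159.78060823] [152.11558095 147.8317914  152.85001893 149.82083925]
bar s [ 561.4 -209.3  102. ]
bar s [ 593.1 -123.5  102. ]
bar d [ 590.9 -123.1  102. ]
bar d [ 563.4 -204.4  102. ]
ring [ 590.99092689 -170.75692434   30.        ]
htop s [ 566.  -188.7  196. ]
htop s [ 582.9 -143.   196. ]
htop d [ 585.6 -143.5  196. ]
htop d [ 569.7 -188.8  196. ]
base [ 612.6 -233.7   10. ]
base [ 644.5 -131.5   10. ]
base [ 529.8 -207.3   10. ]
knobtop s [483.71485678 116.38630733 106.        ] d [490.99480034 106.13893062 106.        ]
```

Box: centre about (494.6,159.7), yaw −5.1°, hinge on the far (+y) side. Pliers: about (576.7,−165.5), yaw −19.8°, ring pointing away from the robot. Sizes agree with those given, so I'm moving above the knob.

Request:
play_rows([
  [[0, 0, 0], [0, 0, -6.55]],
  [[0, 0, 0], [0, 0, -6.55]],
  [[0, 0, 0], [0, 0, -6.55]],
  [[0, 0, 0], [0, 0, -6.55]],
  [[0, 0, 0], [0, 0, -6.55]],
  [[0, 0, 0], [0, 0, -6.55]],
  [[0, 0, 0], [0, 0, -6.55]],
  [[0, 0, 0], [0, 0, -6.55]],
  [[0, 0, 0], [0, 0, -6.55]],
  [[11.5, -33.5, 0], [0, 0, 0]],
  [[11.5, -33.5, 0], [0, 0, 0]],
  [[11.5, -33.5, 0], [0, 0, 0]],
  [[11.5, -33.5, 0], [0, 0, 0]],
  [[11.5, -33.5, 0], [0, 0, 0]],
  [[11.5, -33.5, 0], [0, 0, 0]],
  [[11.5, -33.5, 0], [0, 0, 0]],
  [[11.5, -33.5, 0], [0, 0, 0]],
  [[11.5, -33.5, 0], [0, 0, 0]],
  [[11.5, -33.5, 0], [0, 0, 0]],
  [[11.5, -33.5, 0], [0, 0, 0]],
], fingers=85)

```text
time_s: 2.67
eef_pos: [388.8, -114.7, 208.5]
ee_rot: [0.0, 0.999, -0.045, 0.0]
force: [1.7, -0.6, -0.1]
grip_width: 0.995
```

Request:
play_rows([
  [[11.5, -33.5, 0], [0, 0, 0]],
  [[11.5, -33.5, 0], [0, 0, 0]],
  [[11.5, -33.5, 0], [0, 0, 0]],
  [[11.5, -33.5, 0], [0, 0, 0]],
  [[11.5, -33.5, 0], [0, 0, 0]],
  [[11.5, -33.5, 0], [0, 0, 0]],
  [[11.5, -33.5, 0], [0, 0, 0]],
  [[0, 0, 20], [0, 0, 0]],
  [[0, 0, 20], [0, 0, 0]],
  [[0, 0, 0], [0, 0, 0]],
  [[0, 0, 0], [0, 0, 0]],
], fingers=60)

```text
time_s: 3.58
eef_pos: [489.2, 110.0, 168.2]
ee_rot: [0.0, 0.999, -0.045, -0.001]
force: [0.5, -0.0, -0.6]
grip_width: 0.703
```

```bash
python3 - <<'E'
from h import *
s=ctrl.sense(); print(s['time_s'],s['eef_pos'],s['ee_rot'],s['force'])
snap('wrist','w1')
r=ctrl.spot_in('wrist','cover_knob')
print([(np.array(x['position'])*[560,420],x['p']) for x in r])
print('pred knob top',proj('wrist',[[490.2,109.9,106.5],[490.2,109.9,94.5],[501.3,234.4,60]]+[[490.2+a*.996+b*.0889,109.9-.0889*a+b*.996,106.5] for a in(-10,10) for b in(-7,7)]).round())
E
```

```text
3.5833 [489.23525197 110.02090921 168.21246734] [ 4.09832483e-05  9.99006482e-01 -4.45590980e-02 -7.30202694e-04] [ 0.4699108  -0.03917917 -0.57433896]
[(array([278.208, 118.314]), 0.65)]
pred knob top [[277. 211.]
 [277. 206.]
 [277.  33.]
 [264. 220.]
 [263. 202.]
 [290. 220.]
 [291. 202.]]
```

View pics/w1.png

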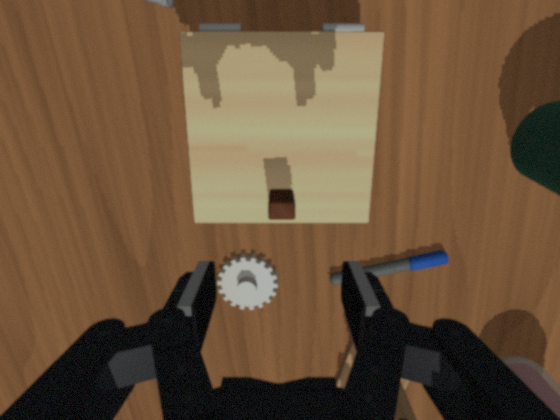

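Wrist view: the knob is at (281,205), as predicted in y and about 3 mm further along tool x. The cover's edges run square to the picture. I correct by 3 mm, descend and pinch.

Request:
play_rows([
  [[3, 0, 18], [0, 0, 0]],
  [[0, 0, 25], [0, 0, 0]],
  [[0, 0, 25], [0, 0, 0]],
  [[0, 0, 15], [0, 0, 0]],
  [[0, 0, 9.5], [0, 0, 0]],
  [[0, 0, 0], [0, 0, 0]],
  [[0, 0, 0], [0, 0, 0]],
], fingers=60)

```text
time_s: 4.27
eef_pos: [493.2, 109.6, 76.9]
ee_rot: [-0.0, 0.999, -0.045, 0.001]
force: [-0.4, -0.3, -0.1]
grip_width: 0.702
```

Request:
play_rows([
  [[0, 0, 0], [0, 0, 0]],
  [[0, 0, 0], [0, 0, 0]],
  [[0, 0, 0], [0, 0, 0]],
  [[0, 0, 0], [0, 0, 0]],
  [[0, 0, 0], [0, 0, 0]],
  [[0, 0, 0], [0, 0, 0]],
], fingers=5, squeeze=30)

```text
time_s: 4.77
eef_pos: [491.4, 109.6, 75.9]
ee_rot: [0.0, 0.999, -0.044, -0.001]
force: [-5.8, -1.6, 2.6]
grip_width: 0.218
```

```bash
python3 - <<'E'
from h import *
print(ctrl.sense()['wrist_torque'])
# arc increments in (tool y, tool z) with tool down; local y -> -ty, z -> -tz
th=np.radians(np.arange(0,106,5)); y=-125*np.cos(th)+34.5*np.sin(th); z=125*np.sin(th)+34.5*np.cos(th)
print(np.c_[np.degrees(th)[1:],-np.diff(y),-np.diff(z)].round(1).tolist())
E
```

```text
[-0.32460793  0.88947586  0.03825171]
[[5.0, -3.5, -10.8], [10.0, -4.4, -10.4], [15.0, -5.3, -10.0], [20.0, -6.1, -9.5], [25.0, -7.0, -8.9], [30.0, -7.7, -8.3], [35.0, -8.4, -7.6], [40.0, -9.0, -6.8], [45.0, -9.6, -6.0], [50.0, -10.1, -5.1], [55.0, -10.5, -4.3], [60.0, -10.8, -3.3], [65.0, -11.1, -2.4], [70.0, -11.2, -1.4], [75.0, -11.3, -0.4], [80.0, -11.3, 0.6], [85.0, -11.2, 1.6], [90.0, -11.0, 2.5], [95.0, -10.8, 3.5], [100.0, -10.4, 4.4], [105.0, -10.0, 5.3]]
```

Request:
play_rows([
  [[-0.5, -3.5, -10.8], [0, 0, 0]],
  [[-0.5, -4.4, -10.4], [0, 0, 0]],
  [[0, -5.3, -10], [0, 0, 0]],
  [[0, -6.1, -9.5], [0, 0, 0]],
  [[0, -7, -8.9], [0, 0, 0]],
  [[0, -7.7, -8.3], [0, 0, 0]],
  [[0, -8.4, -7.6], [0, 0, 0]],
  [[0, -9, -6.8], [0, 0, 0]],
  [[0, -9.6, -6], [0, 0, 0]],
  [[0, -10.1, -5.1], [0, 0, 0]],
  [[0, -10.5, -4.3], [0, 0, 0]],
  [[0, -10.8, -3.3], [0, 0, 0]],
  [[0, 0, 0], [0, 0, 0]],
])

```text
time_s: 5.85
eef_pos: [499.7, 203.8, 167.1]
ee_rot: [-0.0, 0.999, -0.044, 0.0]
force: [1.8, 2.1, -7.8]
grip_width: 0.211
```

```bash
python3 - <<'E'
from h import *
s=ctrl.sense(); print(s['force'],s['wrist_torque'],s['ee_rot'])
d=(np.array(s['eef_pos'])+[0,0,19]-[501.3,234.4,60]); yl=d@[.0889,.996,0]; print('ang',np.degrees(np.arctan2(d[2],-yl))-15.43, np.hypot(yl,d[2]))
E
```

```text
[ 1.7909725   2.08565383 -7.80929765] [ 0.37824506 -0.29342958 -0.00597191] [-3.40128801e-04  9.99038703e-01 -4.38354505e-02  8.56915469e-05]
ang 60.91321893143883 129.80720095137244
```

Request:
play_rows([
  [[0, -11.1, -2.4], [0, 0, 0]],
  [[0, -11.2, -1.4], [0, 0, 0]],
  [[0, -11.3, -0.4], [0, 0, 0]],
  [[0, -11.3, 0.6], [0, 0, 0]],
  [[0, -11.2, 1.6], [0, 0, 0]],
  [[0, -11, 2.5], [0, 0, 0]],
  [[0, -10.8, 3.5], [0, 0, 0]],
  [[0, -10.4, 4.4], [0, 0, 0]],
  [[0, 0, 0], [0, 0, 0]],
  [[0, 0, 0], [0, 0, 0]],
])

```text
time_s: 6.68
eef_pos: [507.9, 292.9, 160.0]
ee_rot: [-0.002, 0.999, -0.044, 0.001]
force: [-4.2, 4.8, 7.9]
grip_width: 0.21
```

```bash
python3 - <<'E'
from h import *
s=ctrl.sense(); print(s['force'],s['wrist_torque'],s['ee_rot'])
d=(np.array(s['eef_pos'])+[0,0,19]-[501.3,234.4,60]); yl=d@[.0889,.996,0]; print('ang',np.degrees(np.arctan2(d[2],-yl))-15.43, np.hypot(yl,d[2]))
E
```

```text
[-4.19846168  4.79160671  7.87688099] [ 0.70477918  0.60217705 -0.07070438] [-0.00213431  0.99903393 -0.04387103  0.00141078]
ang 100.89542069290036 132.7772007275188
```

Request:
play_rows([
  [[0, 0, 0], [0, 0, 0]],
  [[0, 0, 0], [0, 0, 0]],
  [[0, 0, 0], [0, 0, 0]],
  [[0, 0, -15], [0, 0, 0]],
  [[0, 0, -30], [0, 0, 0]],
  [[0, 0, -30], [0, 0, 0]],
  [[0, 0, -30], [0, 0, 0]],
  [[0, 0, 0], [0, 0, 0]],
], fingers=60)

```text
time_s: 7.35
eef_pos: [509.4, 290.5, 269.7]
ee_rot: [-0.002, 0.999, -0.045, 0.005]
force: [0.1, 0.4, 0.3]
grip_width: 0.703
```

Request:
play_rows([
  [[0, 0, 0], [0, 0, -6.85]],
  [[0, 0, 0], [0, 0, -6.85]],
  [[0, 0, 0], [0, 0, -6.85]],
  [[0, 0, 0], [0, 0, -6.85]],
  [[0, 0, 0], [0, 0, -6.85]],
  [[0, 0, 0], [0, 0, -6.85]],
  [[0, 0, 0], [0, 0, -6.85]],
  [[0, 0, 0], [0, 0, -6.85]],
  [[0, 0, 0], [0, 0, -6.85]],
  [[0, 0, 0], [0, 0, -6.85]],
  [[0, 0, 0], [0, 0, -6.85]],
  [[-27, 14.7, 0], [0, 0, 0]],
  [[-27, 14.7, 0], [0, 0, 0]],
  [[-27, 14.7, 0], [0, 0, 0]],
  [[-27, 14.7, 0], [0, 0, 0]],
  [[-27, 14.7, 0], [0, 0, 0]],
  [[-27, 14.7, 0], [0, 0, 0]],
  [[-27, 14.7, 0], [0, 0, 0]],
], fingers=85)

```text
time_s: 8.85
eef_pos: [540.7, 75.7, 263.1]
ee_rot: [0.0, 0.818, 0.575, 0.0]
force: [-0.1, -0.2, -0.0]
grip_width: 0.991
```

Request:
play_rows([
  [[-27, 14.7, 0], [0, 0, 0]],
  [[-27, 14.7, 0], [0, 0, 0]],
  [[-27, 14.7, 0], [0, 0, 0]],
  [[-27, 14.7, 0], [0, 0, 0]],
  [[-27, 14.7, 0], [0, 0, 0]],
  [[-27, 14.7, 0], [0, 0, 0]],
  [[-27, 14.7, 0], [0, 0, 0]],
  [[-27, 14.7, 0], [0, 0, 0]],
  [[0, 0, 0], [0, 0, 0]],
  [[0, 0, 0], [0, 0, 0]],
])

```text
time_s: 9.68
eef_pos: [578.2, -167.1, 262.5]
ee_rot: [-0.0, 0.819, 0.574, -0.0]
force: [0.9, 0.1, 0.4]
grip_width: 0.996
```

```bash
python3 - <<'E'
from h import *
s=ctrl.sense(); print(s['time_s'],s['eef_pos'],s['ee_rot'],s['force'])
w=snap('wrist','w2');d=snap('side','d2')
c,sn=np.cos(np.radians(-19.8)),np.sin(np.radians(-19.8))
P=lambda x,y,z:[576.7+c*x-sn*y,-165.5+sn*x+c*y,100+z]
print(proj('wrist',[P(0,-25,96),P(0,25,96),P(0,-48,5),P(0,48,5),P(8.8,0,-70)]).round().tolist())
hinge=np.array([501.3,234.4,60]);u=np.array([.996,-.0889,0]);v=np.array([.0889,.996,0])
for a in(95,100,105):
    a=np.radians(a); print('cover top edge',proj('side',[hinge+e*75*u+149*(-np.cos(a)*v+np.sin(a)*np.array([0,0,1])) for e in(-1,1)]).round().tolist())
cv2.imwrite('pics/m2.png',np.hstack([w[60:420,80:480],cv2.resize(d[200:335,210:360],(400,360),interpolation=cv2.INTER_CUBIC)])[:,:,::-1])
E
```

```text
9.6833 [ 578.19373183 -167.05237269  262.46321203] [-4.71465457e-04  8.18626877e-01  5.74325519e-01 -1.13545788e-04] [0.86769595 0.1223677  0.42803506]
[[244.0, 206.0], [310.0, 206.0], [230.0, 177.0], [325.0, 177.0], [278.0, 169.0]]
cover top edge [[324.0, 286.0], [239.0, 275.0]]
cover top edge [[323.0, 293.0], [238.0, 282.0]]
cover top edge [[322.0, 300.0], [236.0, 289.0]]
```

View pics/m2.png

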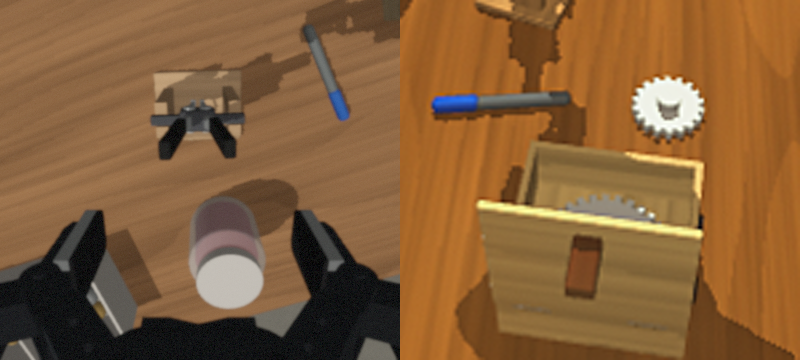

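```bash
python3 - <<'E'
from h import *
s=snap('scene','s2')[:,:,::-1]; d=cv2.imread('pics/d2.png')
h=np.array([503,234.4,60]);u=np.array([.996,-.0889,0]);v=np.array([.0889,.996,0]);z=np.array([0,0,1.])
def crop(im,c,x,y,w,hh,k):
    o=cv2.resize(im[y:y+hh,x:x+w],(400,600),interpolation=cv2.INTER_CUBIC)
    f=np.array([400/w,600/hh])
    for a,col in((95,(255,0,0)),(100,(0,0,255))):
        a=np.radians(a);e=-np.cos(a)*v+np.sin(a)*z;n=np.sin(a)*v+np.cos(a)*z
        for t in(0,6):
            P=proj(c,[h-75*u+t*n,h+75*u+t*n,h+75*u+149*e+t*n,h-75*u+149*e+t*n])
            cv2.polylines(o,[((P-[x,y]+.5)*f).astype(int)],True,col,1)
    return o
cv2.imwrite('pics/m3.png',np.hstack([crop(s,'scene',290,130,80,120,5),crop(d,'side',230,225,100,150,4)]))
E
```

```text
(no output)
```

View pics/m3.png

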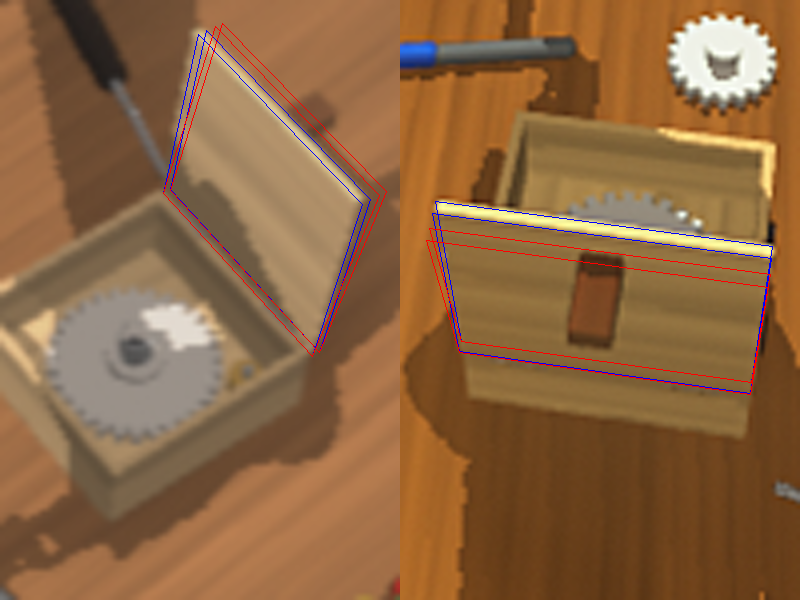

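Overlay at 95° (blue) and 100° (red): both views put the cover at about 95°, so the knob slipped a little in the grip. I'll nudge it the last 5° from inside with the fingertips shut.

Request:
play_rows([
  [[26.1, -16.4, 0], [0, 0, 0]],
  [[26.1, -16.4, 0], [0, 0, 0]],
  [[26.1, -16.4, 0], [0, 0, 0]],
  [[26.1, -16.4, 0], [0, 0, 0]],
  [[26.1, -16.4, 0], [0, 0, 0]],
  [[26.1, -16.4, 0], [0, 0, 0]],
  [[26.1, -16.4, 0], [0, 0, 0]],
  [[26.1, -16.4, 0], [0, 0, 0]],
  [[26.1, -16.4, 0], [0, 0, 0]],
  [[26.1, -16.4, 0], [0, 0, 0]],
  [[26.1, -16.4, 0], [0, 0, 0]],
  [[26.1, -16.4, 0], [0, 0, 0]],
], fingers=0)

```text
time_s: 10.83
eef_pos: [497.6, 197.9, 263.8]
ee_rot: [0.0, 0.817, 0.576, 0.0]
force: [-0.2, -0.2, -0.4]
grip_width: 0.004
```

Request:
play_rows([
  [[0, 0, 0], [0, 0, 6.85]],
  [[0, 0, 0], [0, 0, 6.85]],
  [[0, 0, 0], [0, 0, 6.85]],
  [[0, 0, 0], [0, 0, 6.85]],
  [[0, 0, 0], [0, 0, 6.85]],
  [[0, 0, 0], [0, 0, 6.85]],
  [[0, 0, 0], [0, 0, 6.85]],
  [[0, 0, 0], [0, 0, 6.85]],
  [[0, 0, 0], [0, 0, 6.85]],
  [[0, 0, 0], [0, 0, 6.85]],
  [[0, 0, 0], [0, 0, 6.85]],
  [[0, 0, 31], [0, 0, 0]],
  [[0, 0, 31], [0, 0, 0]],
  [[0, 0, 30], [0, 0, 0]],
  [[0, 0, 0], [0, 0, 0]],
  [[0, 0, 0], [0, 0, 0]],
])

```text
time_s: 12.17
eef_pos: [498.2, 196.1, 171.6]
ee_rot: [0.0, 0.999, -0.044, -0.001]
force: [0.1, 0.1, 0.5]
grip_width: -0.001
```

```bash
python3 - <<'E'
from h import *
s=ctrl.sense(); print(s['ee_rot'],s['grip_width']); d=np.array(s['eef_pos'])-[503,234.4,60]
print('local rel hinge',d@[.996,-.0889,0],d@[.0889,.996,0],d[2],'target y for 100',d[2]*np.tan(np.radians(10))-11)
E
```

```text
[ 1.11210198e-04  9.99033260e-01 -4.39553134e-02 -6.80642968e-04] -0.0005808327182551663
local rel hinge -1.400143983274046 -38.56306627221773 111.60450353391636 target y for 100 8.67888514160268
```

Request:
play_rows([
  [[0, -15, 0], [0, 0, 0]],
  [[0, -12, 0], [0, 0, 0]],
  [[0, -6, 0], [0, 0, 0]],
  [[0, -4, 0], [0, 0, 0]],
  [[0, -4, 0], [0, 0, 0]],
  [[0, -3, 0], [0, 0, 0]],
  [[0, -3, 0], [0, 0, 0]],
  [[0, 0, 0], [0, 0, 0]],
  [[0, 0, 0], [0, 0, 0]],
])

```text
time_s: 12.92
eef_pos: [503.0, 242.3, 171.3]
ee_rot: [-0.0, 0.999, -0.045, -0.0]
force: [-0.2, 0.8, 0.6]
grip_width: 0.001
```

```bash
cat > cov.py <<'E'
from h import *
d=ctrl.capture('side')
h=np.array([503,234.4,60]);u=np.array([.996,-.0889,0]);v=np.array([.0889,.996,0]);z=np.array([0,0,1.])
g=d.astype(float).sum(2)
# bright top strip: score mean brightness between inner and outer top edge, per angle
best=[]
for A in np.arange(90,112,.5):
    a=np.radians(A);e=-np.cos(a)*v+np.sin(a)*z;n=np.sin(a)*v+np.cos(a)*z
    P=proj('side',[h+x*u+149*e+t*n for x in np.r_[-65:-20:3,25:66:3] for t in(2,3,4)])
    best.append((cv2.remap(g.astype(np.float32),P[:,0].astype(np.float32)[None],P[:,1].astype(np.float32)[None],1).mean(),A))
print(sorted(best)[::-1][:3], [round(b) for b,_ in best][::2])
E
python3 - <<'E'
from h import *
s=ctrl.sense(); print(s['force']); d=np.array(s['eef_pos'])-[503,234.4,60]
y=d@[.0889,.996,0]; print('y',y,'ang',90+np.degrees(np.arctan2(y+11,d[2])))
import cov
E
```

```text
[-0.15045027  0.82256269  0.63149061]
y 7.897553663935526 ang 99.63270603309326
[(np.float32(545.6703), np.float64(97.5)), (np.float32(542.4144), np.float64(97.0)), (np.float32(540.1128), np.float64(98.0))] [375, 406, 420, 428, 438, 440, 503, 542, 540, 449, 306, 300, 303, 292, 296, 295, 287, 274, 271, 280, 299, 301]
```

Request:
play_rows([
  [[0, -3, 0], [0, 0, 0]],
  [[0, -2.5, 0], [0, 0, 0]],
  [[0, 0, 0], [0, 0, 0]],
  [[0, 0, 0], [0, 0, 0]],
])

```text
time_s: 13.3
eef_pos: [503.5, 247.9, 171.3]
ee_rot: [-0.0, 0.999, -0.044, -0.0]
force: [-0.0, -1.2, 0.3]
grip_width: -0.003
```

```bash
python3 - <<'E'
from h import *
s=ctrl.sense(); print(s['force']); d=np.array(s['eef_pos'])-[503,234.4,60]
y=d@[.0889,.996,0]; print('y',y,'ang',90+np.degrees(np.arctan2(y+11,d[2])))
import cov
E
sed 's/d=ctrl.capture(.side.)/d=cv2.imread("pics\/d2.png")/' cov.py | python3 -
```

```text
[-0.04530912 -1.15022969  0.29079371]
y 13.53719429354139 ang 102.43074201717859
[(np.float32(545.5488), np.float64(99.5)), (np.float32(540.9072), np.float64(100.0)), (np.float32(533.72156), np.float64(99.0))] [268, 348, 418, 429, 439, 440, 505, 519, 499, 534, 541, 477, 314, 291, 294, 287, 290, 285, 274, 266, 273, 293]
[(np.float32(624.59033), np.float64(94.5)), (np.float32(616.96014), np.float64(95.0)), (np.float32(564.89923), np.float64(94.0))] [333, 340, 329, 350, 565, 617, 430, 316, 325, 329, 317, 316, 321, 316, 308, 294, 291, 295, 312, 326, 319, 307]
```

Cover now reads about 99.7°. On to the pliers.

Request:
play_rows([
  [[0, 15, 0], [0, 0, 0]],
  [[0, 15, -10], [0, 0, 0]],
  [[0, 0, -28], [0, 0, 0]],
  [[0, 0, -28], [0, 0, 0]],
  [[0, 0, -26], [0, 0, 0]],
  [[0, 0, 0], [0, 0, -6.85]],
  [[0, 0, 0], [0, 0, -6.85]],
  [[0, 0, 0], [0, 0, -6.85]],
  [[0, 0, 0], [0, 0, -6.85]],
  [[0, 0, 0], [0, 0, -6.85]],
  [[0, 0, 0], [0, 0, -6.85]],
  [[0, 0, 0], [0, 0, -6.85]],
  [[0, 0, 0], [0, 0, -6.85]],
  [[0, 0, 0], [0, 0, -6.85]],
  [[0, 0, 0], [0, 0, -6.85]],
  [[0, 0, 0], [0, 0, -6.85]],
], fingers=85)

```text
time_s: 14.68
eef_pos: [500.9, 218.1, 263.5]
ee_rot: [-0.0, 0.816, 0.578, 0.0]
force: [-0.4, 0.9, 0.3]
grip_width: 0.996
```

Request:
play_rows([
  [[-25.75, 15.6, 0], [0, 0, 0]],
  [[-25.75, 15.6, 0], [0, 0, 0]],
  [[-25.75, 15.6, 0], [0, 0, 0]],
  [[-25.75, 15.6, 0], [0, 0, 0]],
  [[-25.75, 15.6, 0], [0, 0, 0]],
  [[-25.75, 15.6, 0], [0, 0, 0]],
  [[-25.75, 15.6, 0], [0, 0, 0]],
  [[-25.75, 15.6, 0], [0, 0, 0]],
  [[-25.75, 15.6, 0], [0, 0, 0]],
  [[-25.75, 15.6, 0], [0, 0, 0]],
  [[-25.75, 15.6, 0], [0, 0, 0]],
  [[-25.75, 15.6, 0], [0, 0, 0]],
  [[-25.75, 15.6, 0], [0, 0, 0]],
  [[0, 0, 20], [0, 0, 0]],
  [[0, 0, 0], [0, 0, 0]],
  [[0, 0, 0], [0, 0, 0]],
])

```text
time_s: 16.02
eef_pos: [578.3, -165.3, 242.9]
ee_rot: [-0.001, 0.818, 0.575, -0.0]
force: [0.5, 0.5, 0.5]
grip_width: 0.996
```

```bash
python3 - <<'E'
from h import *
s=ctrl.sense(); q=s['ee_rot']; psi=2*np.arctan2(q[2],q[1]); print(s['eef_pos'],np.degrees(psi))
d=np.array([578.1,-166,151])-s['eef_pos']; c,n=np.cos(psi),np.sin(psi)
print('tool shift',c*d[0]+n*d[1],n*d[0]-c*d[1],-d[2])
import cov
E
```

```text
[ 578.25073207 -165.26945433  242.92610079] 70.2402902514297
tool shift -0.7384891482855863 0.10512333688621439 91.92610078725502
[(np.float32(613.84717), np.float64(100.5)), (np.float32(612.66003), np.float64(100.0)), (np.float32(547.2575), np.float64(99.5))] [325, 328, 332, 332, 331, 334, 367, 371, 342, 437, 613, 547, 333, 303, 307, 299, 303, 298, 285, 277, 284, 301]
```

Request:
play_rows([
  [[-0.7, 0, 22], [0, 0, 0]],
  [[0, 0, 25], [0, 0, 0]],
  [[0, 0, 25], [0, 0, 0]],
  [[0, 0, 14], [0, 0, 0]],
  [[0, 0, 6], [0, 0, 0]],
  [[0, 0, 0], [0, 0, 0]],
  [[0, 0, 0], [0, 0, 0]],
])

```text
time_s: 16.65
eef_pos: [579.0, -166.1, 153.0]
ee_rot: [0.001, 0.818, 0.576, 0.001]
force: [0.0, -0.2, -0.3]
grip_width: 0.988
```

Request:
play_rows([
  [[0, 0, 0], [0, 0, 0]],
  [[0, 0, 0], [0, 0, 0]],
  [[0, 0, 0], [0, 0, 0]],
  [[0, 0, 0], [0, 0, 0]],
  [[0, 0, 0], [0, 0, 0]],
  [[0, 0, 0], [0, 0, 0]],
  [[0, 0, 0], [0, 0, 0]],
  [[0, 0, 0], [0, 0, 0]],
], fingers=20, squeeze=40)

```text
time_s: 17.32
eef_pos: [579.0, -167.1, 153.5]
ee_rot: [0.002, 0.818, 0.575, 0.001]
force: [-1.9, -1.3, 9.3]
grip_width: 0.359
```

```bash
python3 - <<'E'
from h import *
s=ctrl.sense(); print(s['force'],s['wrist_torque'],s['grip_width']*85.4)
E
```

```text
[-1.93334392 -1.26249157  9.29341123] [-1.42964373e-01  2.79756130e-01  1.86627240e-04] 30.641475512658406
```

Request:
play_rows([
  [[0, 0, -5], [0, 0, 0]],
  [[0, 0, -10], [0, 0, 0]],
  [[0, 0, -15], [0, 0, 0]],
  [[0, 0, -20], [0, 0, 0]],
  [[0, 0, -20], [0, 0, 0]],
  [[0, 0, -20], [0, 0, 0]],
  [[0, 0, -15], [0, 0, 0]],
  [[0, 0, -5], [0, 0, 0]],
  [[0, 0, 0], [0, 0, 0]],
  [[0, 0, 0], [0, 0, 0]],
])

```text
time_s: 18.15
eef_pos: [578.1, -166.2, 260.6]
ee_rot: [-0.001, 0.818, 0.575, -0.0]
force: [-1.4, -0.5, -2.7]
grip_width: 0.356
```

```bash
python3 - <<'E'
from h import *
s=ctrl.sense(); print(s['eef_pos'],s['force'],s['wrist_torque'],s['grip_width']*85.4)
w=snap('wrist','w4');d=snap('side','d4');sc=snap('scene','s4')
f=lambda im,x,y,W,H,o:cv2.resize(im[y:y+H,x:x+W],o,interpolation=cv2.INTER_CUBIC)
e=np.array(s['eef_pos']);print(proj('side',e),proj('scene',e))
u=proj('side',e)[0].astype(int);v=proj('scene',e)[0].astype(int);print(u,v)
cv2.imwrite('pics/m4.png',np.hstack([np.vstack([f(sc,v[0]-40,v[1]-30,80,80,(300,300)),f(d,u[0]-40,u[1]-30,80,80,(300,300))]),f(w,60,0,350,420,(500,600))])[:,:,::-1])
E
```

```text
[ 578.11340892 -166.18174069  260.5605068 ] [-1.41366963 -0.49995478 -2.71173516] [-0.00148249 -0.0034634  -0.00921291] 30.415059078967282
[[259.73687854 116.93809264]] [[247.40677999 244.54440151]]
[259 116] [247 244]
```

View pics/m4.png

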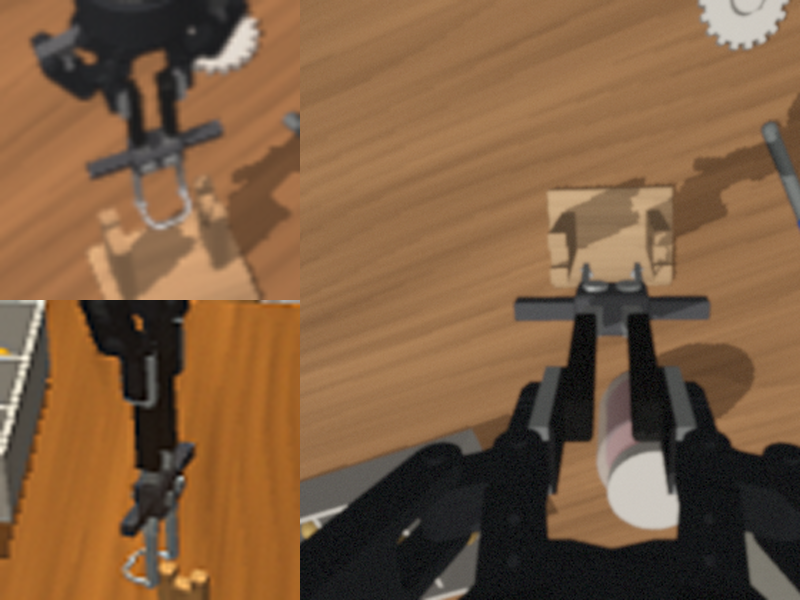

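Pliers are lifted, handles parallel (squeezed), hanging upright. The wrist view has the bar ends at about (210,216) and (346,215), jaws at about (262,188) and (297,188).

```bash
python3 - <<'E'
from h import *
from scipy.optimize import least_squares
s=ctrl.sense(); q=s['ee_rot']; Rt=Ro.from_quat([q[1],q[2],q[3],q[0]]).as_matrix(); e=np.array(s['eef_pos'])
# pliers x=tool y, y=tool x, z=-tool z
def T(p,X):
    x,y,z,tilt,yaw=p; B=np.array([[0,1,0],[1,0,0],[0,0,-1.]])
    X=Ro.from_euler('yz',[tilt,yaw]).apply(np.array(X,float)) 
    return e+(Rt@(B@(X+[x,y,z]).T)).T
w=cv2.imread('pics/w4.png')
pts=[[0,-48,0],[0,48,0]]
obs=np.array([[210.7,216],[346.3,215]])
print('pred zero',proj('wrist',T([0,0,-53.5,0,0],pts+[[0,-15,-70],[0,15,-70],[8.8,0,-70]])).round(1).tolist())
for z in(-51,-53.5,-56):
    r=least_squares(lambda p:(proj('wrist',T([p[0],p[1],z,0,p[2]],pts))-obs).ravel(),[0,0,0])
    print(z,r.x,r.cost,proj('wrist',T([r.x[0],r.x[1],z,0,r.x[2]],[[-4,-19,-70],[-4,19,-70],[8.8,0,-70]])).round(1).tolist())
# ring seen in scene & side -> world
a=(247-40+162/3.75-.4,244-30+215/3.75-.4)
c=(259-40+148/3.75-.4,116-30+(567-300)/3.75-.4)
X=T([0,0,-53.5,0,0],[[8.8,0,-70],[26,0,-70]]); print(X,proj('scene',X),a,proj('side',X),c)
cv2.imwrite('pics/x.png',w)
E
```

```text
pred zero [[210.7, 214.7], [345.8, 214.6], [261.8, 187.4], [294.7, 187.4], [278.3, 196.6]]
-51 [-0.27399185  0.16760211  0.00708208] 0.21995872551567142 [[257.3, 183.7], [299.5, 183.4], [278.5, 197.1]]
-53.5 [0.63926184 0.16895612 0.00706943] 0.09403959813359135 [[257.5, 184.0], [299.3, 183.7], [278.5, 197.3]]
-56 [1.55345881 0.17028682 0.0070572 ] 1.1340997714907162 [[257.6, 184.2], [299.2, 183.9], [278.5, 197.4]]
[[ 586.02665191 -169.03552418  136.64619651]
 [ 602.2142933  -174.84919227  136.6070842 ]] [[251.01039827 268.66668236]
 [253.1160275  274.22240392]] (249.79999999999998, 270.93333333333334) [[258.43487966 156.72655616]
 [252.45264054 155.02439029]] (258.0666666666667, 156.79999999999998)
```

Measured pose of the held pliers matches nominal (ring centre 9.3 mm along tool y, 123.5 below the TCP). I'm moving beside the axle so the wrist camera can see it.

Request:
play_rows([
  [[10, -4.8, 0], [0, 0, 0]],
  [[18, -8.7, 0], [0, 0, 0]],
  [[21, -10.3, 0], [0, 0, 0]],
  [[21, -10.3, 0], [0, 0, 0]],
  [[21, -10.3, 0], [0, 0, 0]],
  [[21, -10.3, 0], [0, 0, 0]],
  [[21, -10.3, 0], [0, 0, 0]],
  [[21, -10.3, 0], [0, 0, 0]],
  [[21, -10.3, 0], [0, 0, 0]],
  [[21, -10.3, 0], [0, 0, 0]],
  [[21, -10.3, 0], [0, 0, 0]],
  [[21, -10.3, 0], [0, 0, 0]],
  [[21, -10.3, 0], [0, 0, 0]],
  [[13, -6, 0], [0, 0, 0]],
  [[7, -3.5, 0], [0, 0, 0]],
  [[0, 0, 0], [0, 0, 0]],
  [[0, 0, 0], [0, 0, 0]],
  [[0, 0, 0], [0, 0, 0]],
])

```text
time_s: 19.8
eef_pos: [544.4, 141.5, 261.3]
ee_rot: [0.0, 0.818, 0.575, -0.0]
force: [-0.1, -0.6, -2.5]
grip_width: 0.359
```

```bash
python3 - <<'E'
from h import *
s=ctrl.sense(); print(s['eef_pos'],s['ee_rot'],s['force'],s['grip_width']*85.4)
w=snap('wrist','w5')
A=np.array([496.5,159.7,52.5]); p=proj('wrist',A,s)[0]; print('pred',p)
x,y=(p-[50,40]).astype(int); x=max(x,0);y=max(y,0); print('crop',x,y)
o=cv2.resize(w[y:y+75,x:x+100],(800,600),interpolation=cv2.INTER_CUBIC)[:,:,::-1].copy()
th=np.linspace(0,6.283,60)
for r,z in((11,52.5),(18,30)):
    P=proj('wrist',np.c_[496.5+r*np.cos(th),159.7+r*np.sin(th),0*th+z],s); cv2.polylines(o,[((P-[x,y]+.5)*8).astype(int)],True,(0,0,255),1)
cv2.imwrite('pics/m5.png',o)
E
```

```text
[544.41207424 141.53934644 261.26225274] [ 5.12844067e-05  8.18160802e-01  5.74989451e-01 -1.75968212e-04] [-0.10363418 -0.59611663 -2.53008911] 30.66305286909977
pred [279.06103407 121.46456428]
crop 229 81
```

View pics/m5.png

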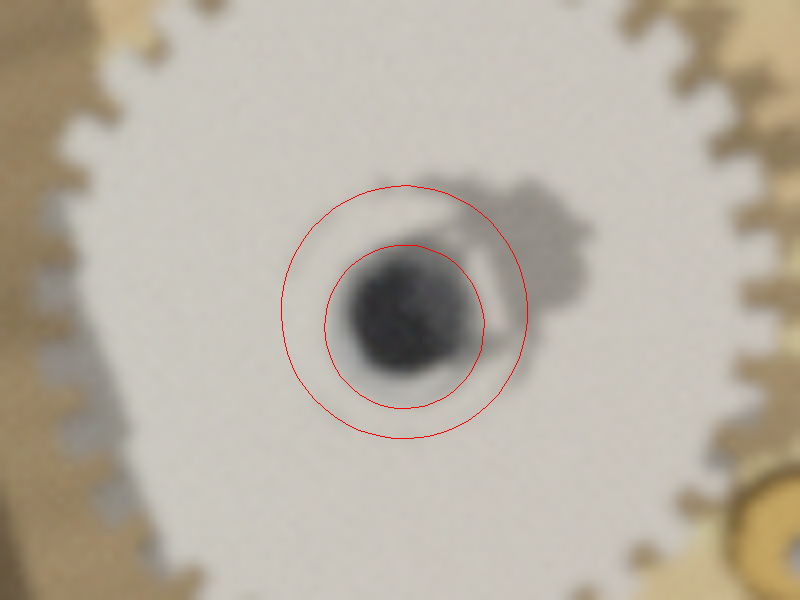

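The dark axle top shows at about (409,309) in the crop, about 15 px (2 mm) above the predicted (404,326). I check this against the wheel's rim fitted numerically.

```bash
python3 - <<'E'
from h import *
from scipy.optimize import least_squares
s=ctrl.sense()
w=cv2.imread('pics/w5.png'); hsv=cv2.cvtColor(w,cv2.COLOR_BGR2HSV)
m=((hsv[:,:,1]<40)&(hsv[:,:,2]>110)).astype(np.uint8)
n,l,st,ce=cv2.connectedComponentsWithStats(m); k=l[110,262]; print(st[k])
ct=max(cv2.findContours((l==k).astype(np.uint8),0,1)[0],key=len)[:,0,:]
W=np.array([onz('wrist',p,22,s)[:2] for p in ct.astype(float)])
def fit(W):
    # tips: outermost r~55
    c=np.array([496.5,159.7])
    for _ in range(30):
        r=np.linalg.norm(W-c,axis=1); t=W[abs(r-55)<3]
        f=least_squares(lambda q:np.linalg.norm(t-q,axis=1)-54.5,c,loss='soft_l1'); c=f.x
    return c,len(t),np.abs(f.fun).mean()
print(fit(W))
r=np.linalg.norm(W-fit(W)[0],axis=1); print(np.percentile(r,[5,25,50,75,95,99]))
a=np.arctan2(*(W-fit(W)[0]).T[::-1]); print([(int(np.degrees(lo)),round(r[(a>=lo)&(a<lo+.52)].max(),1)) for lo in np.arange(-3.14,3.1,.5236) if ((a>=lo)&(a<lo+.52)).any()])
# axle dark blob
g=hsv[:,:,2].astype(int); b=((g<140)&(np.hypot(*(np.indices(g.shape)[::-1]-np.array([279.5,120.5])[:,None,None]))<16)).astype(np.uint8)
M=cv2.moments(b,True); u=(M['m10']/M['m00'],M['m01']/M['m00']); print('axle',u,'r px',np.sqrt(M['m00']/np.pi),onz('wrist',u,52.5,s))
E
```

```text
[ 234   70   92   96 6253]
(array([496.60589548, 160.10389513]), 228, np.float64(0.8371060604812508))
[49.34728863 50.36786541 52.51103048 54.35505608 55.1109423  55.39204997]
[(-179, np.float64(55.3)), (-149, np.float64(55.6)), (-119, np.float64(55.1)), (-89, np.float64(55.1)), (-59, np.float64(55.7)), (-29, np.float64(55.7)), (0, np.float64(55.2)), (30, np.float64(55.4)), (60, np.float64(54.9)), (90, np.float64(55.3)), (120, np.float64(55.2)), (150, np.float64(55.2))]
axle (279.89130434782606, 119.43478260869566) r px 8.556358677747903 [494.82398725 161.22576313  52.5       ]
```

Request:
play_rows([
  [[0.2, -8, 0], [0, 0, 0]],
  [[0.2, -14, 0], [0, 0, 0]],
  [[0.2, -16, 0], [0, 0, 0]],
  [[0.2, -12, 0], [0, 0, 0]],
  [[0.2, -7, 0], [0, 0, 0]],
  [[0.2, -3.8, 0], [0, 0, 0]],
  [[0, 0, 8], [0, 0, 0]],
  [[0, 0, 18], [0, 0, 0]],
  [[0, 0, 22], [0, 0, 0]],
  [[0, 0, 18], [0, 0, 0]],
  [[0, 0, 8], [0, 0, 0]],
  [[0, 0, 2], [0, 0, 0]],
  [[0, 0, 0], [0, 0, 0]],
  [[0, 0, 0], [0, 0, 0]],
  [[0, 0, 0], [0, 0, 0]],
])

```text
time_s: 21.1
eef_pos: [488.2, 163.9, 186.4]
ee_rot: [0.0, 0.818, 0.575, 0.001]
force: [-0.0, 1.3, -2.4]
grip_width: 0.36
```

```bash
cat > look.py <<'E'
from h import *
import sys
s=ctrl.sense(); e=np.array(s['eef_pos']);q=s['ee_rot'];psi=2*np.arctan2(q[2],q[1]); print(e,np.degrees(psi),s['force'],s['wrist_torque'],s['grip_width']*85.4)
ty=np.array([np.sin(psi),-np.cos(psi),0]); ring=e+9.1*ty-[0,0,123.5]; print('ring',ring)
outs=[];th=np.linspace(0,6.283,60)
for c,W in(('scene',50),('side',60)):
    im=ctrl.capture(c)[:,:,::-1]; p=proj(c,ring)[0].astype(int); x,y=p-[W//2,int(W*.75)]
    k=400/W; o=cv2.resize(im[y:y+int(1.5*W),x:x+W],(400,600),interpolation=cv2.INTER_CUBIC).copy()
    P=proj(c,np.c_[496.4+11*np.cos(th),160.2+11*np.sin(th),0*th+52.5]); cv2.polylines(o,[((P-[x,y]+.5)*k).astype(int)],True,(0,0,255),1)
    P=proj(c,np.c_[ring[0]+13.5*np.cos(th),ring[1]+13.5*np.sin(th),0*th+ring[2]]); cv2.polylines(o,[((P-[x,y]+.5)*k).astype(int)],True,(0,255,0),1)
    outs.append(o)
cv2.imwrite(f'pics/{sys.argv[1]}.png',np.hstack(outs))
E
python3 look.py m6
```

```text
[488.16896342 163.94721305 186.40739026] 70.23588585587106 [-0.02814566  1.32657633 -2.37892633] [-0.01092759 -0.05287435  0.02741731] 30.759000492944022
ring [496.7329074  160.87006119  62.90739026]
```

View pics/m6.png

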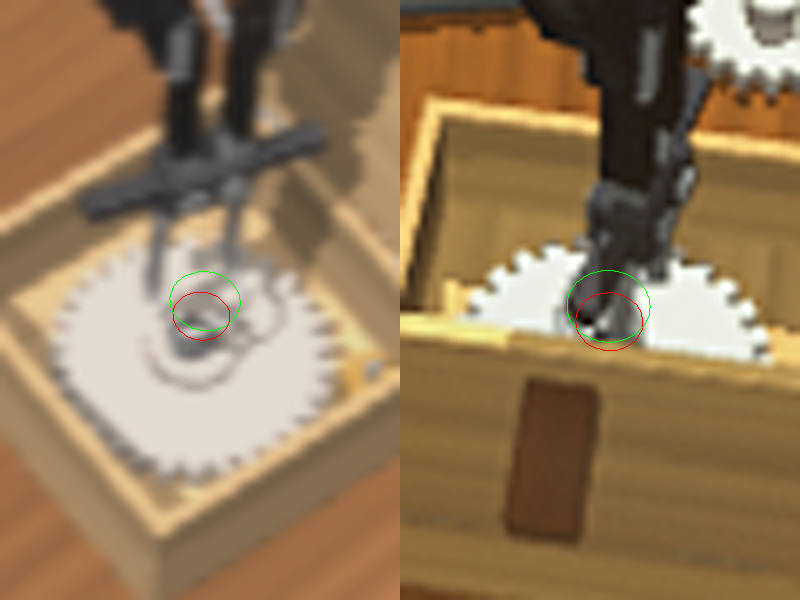

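```bash
python3 - <<'E'
from h import *
e=np.array(ctrl.sense()['eef_pos']);psi=np.radians(70.23);ty=np.array([np.sin(psi),-np.cos(psi),0]);tx=np.array([np.cos(psi),np.sin(psi),0])
ring=e+9.1*ty-[0,0,123.5]; o=ring-8.8*ty; z=np.array([0,0,1.])
x,y=proj('scene',ring)[0].astype(int)-[25,37]
f=lambda P:((proj('scene',P)-[x,y]+.5)*8).round().tolist()
print('jaw tips -y,+y',f([o-15*tx,o+15*tx]),'bar ends',f([o+70*z-48*tx,o+70*z+48*tx]))
c=np.array([496.4,160.2,0])
th=np.linspace(0,6.28,9)[:-1]
print('hub',f([c+[18*np.cos(t),18*np.sin(t),30] for t in th]))
print('wheel extremes',f([c+[55*np.cos(t),55*np.sin(t),22] for t in th]))
print('ring far',f([ring+ 17*ty]),'axle',f([c+[0,0,52.5]]))
E
```

```text
jaw tips -y,+y [[160.0, 294.0], [232.0, 272.0]] bar ends [[87.0, 216.0], [326.0, 142.0]]
hub [[229.0, 377.0], [244.0, 351.0], [232.0, 322.0], [200.0, 309.0], [167.0, 318.0], [152.0, 344.0], [164.0, 372.0], [196.0, 386.0]]
wheel extremes [[292.0, 450.0], [337.0, 368.0], [299.0, 283.0], [203.0, 242.0], [103.0, 269.0], [57.0, 348.0], [92.0, 435.0], [190.0, 479.0]]
ring far [[222.0, 336.0]] axle [[201.0, 316.0]]
```

Projections of hub, wheel and bar agree with the picture within about 1.5 mm, so I'm starting the descent, checking force on the way.

Request:
play_rows([
  [[-0.5, -0.2, 4], [0, 0, 0]],
  [[0, 0, 4], [0, 0, 0]],
  [[0, 0, 3], [0, 0, 0]],
  [[0, 0, 3], [0, 0, 0]],
  [[0, 0, 2], [0, 0, 0]],
  [[0, 0, 0], [0, 0, 0]],
  [[0, 0, 0], [0, 0, 0]],
])

```text
time_s: 21.78
eef_pos: [487.2, 163.5, 169.3]
ee_rot: [-0.0, 0.818, 0.575, -0.0]
force: [-0.1, 0.5, -2.0]
grip_width: 0.36
```

```bash
python3 -c "
from h import *
s=ctrl.sense();print(s['eef_pos'],s['force'],s['wrist_torque'],s['ee_rot'])"
```

```text
[487.19853949 163.54783105 169.32947555] [-0.06237586  0.50910684 -1.9526429 ] [ 0.05521745 -0.00481709  0.02553393] [-3.36355503e-05  8.17933075e-01  5.75313374e-01 -7.30580893e-05]
```

Request:
play_rows([
  [[0, 0, 3], [0, 0, 0]],
  [[0, 0, 3], [0, 0, 0]],
  [[0, 0, 2], [0, 0, 0]],
  [[0, 0, 2], [0, 0, 0]],
  [[0, 0, 1], [0, 0, 0]],
  [[0, 0, 0], [0, 0, 0]],
  [[0, 0, 0], [0, 0, 0]],
])

```text
time_s: 22.37
eef_pos: [487.2, 163.5, 158.4]
ee_rot: [0.0, 0.818, 0.575, 0.0]
force: [-0.0, -0.6, -2.6]
grip_width: 0.363
```

```bash
python3 look.py m7; python3 cov.py
```

```text
[487.23376142 163.5477343  158.40516002] 70.23975101788238 [-0.0324888  -0.56062819 -2.58478879] [ 0.05434077 -0.03262978 -0.02183957] 30.973932612690504
ring [495.79791296 160.47116017  34.90516002]
[(np.float32(519.37476), np.float64(99.5)), (np.float32(516.77435), np.float64(99.0)), (np.float32(513.10657), np.float64(100.0))] [350, 381, 399, 405, 413, 416, 481, 505, 497, 517, 513, 462, 319, 298, 301, 294, 297, 293, 281, 274, 281, 299]
```

View pics/m7.png

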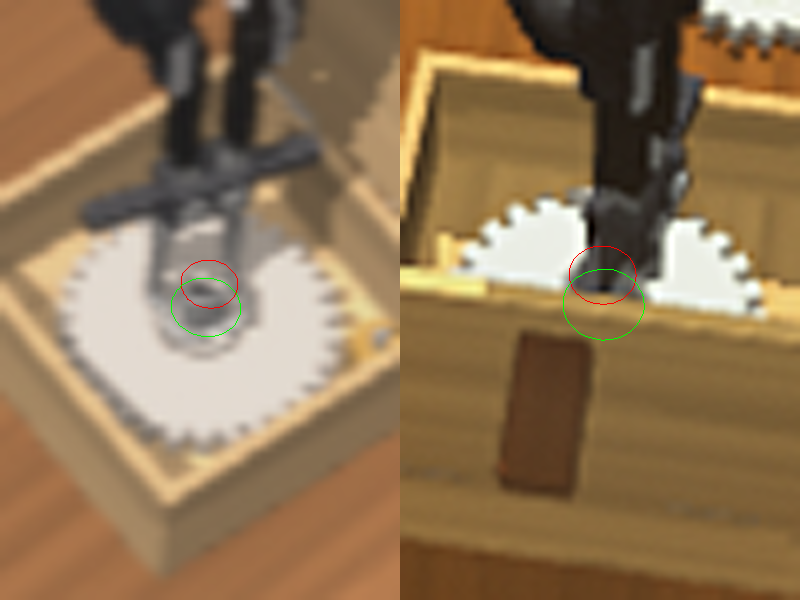

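Ring lies round the axle stub in the scene view, jaws either side, with no side force. Now feeling for the hub.

Request:
play_rows([
  [[0, 0, 1], [0, 0, 0]],
  [[0, 0, 1], [0, 0, 0]],
  [[0, 0, 0], [0, 0, 0]],
  [[0, 0, 0], [0, 0, 0]],
  [[0, 0, 0], [0, 0, 0]],
])

```text
time_s: 22.93
eef_pos: [487.2, 163.5, 156.4]
ee_rot: [0.0, 0.818, 0.575, -0.0]
force: [0.1, 0.1, -2.0]
grip_width: 0.357
```

Request:
play_rows([
  [[0, 0, 0.7], [0, 0, 0]],
  [[0, 0, 0], [0, 0, 0]],
  [[0, 0, 0], [0, 0, 0]],
  [[0, 0, 0], [0, 0, 0]],
])

```text
time_s: 23.27
eef_pos: [487.2, 163.6, 155.7]
ee_rot: [-0.0, 0.818, 0.575, 0.0]
force: [0.9, 0.5, -1.4]
grip_width: 0.358
```

Request:
play_rows([
  [[0, 0, 0.6], [0, 0, 0]],
  [[0, 0, 0], [0, 0, 0]],
  [[0, 0, 0], [0, 0, 0]],
  [[0, 0, 0], [0, 0, 0]],
])

```text
time_s: 23.6
eef_pos: [487.3, 163.6, 155.3]
ee_rot: [0.0, 0.818, 0.575, 0.0]
force: [0.3, 0.1, -0.7]
grip_width: 0.355
```

Request:
play_rows([
  [[0, 0, 0.6], [0, 0, 0]],
  [[0, 0, 0], [0, 0, 0]],
  [[0, 0, 0], [0, 0, 0]],
  [[0, 0, 0], [0, 0, 0]],
])

```text
time_s: 23.93
eef_pos: [487.5, 163.6, 155.2]
ee_rot: [0.0, 0.818, 0.575, 0.001]
force: [-1.4, -0.4, 5.6]
grip_width: 0.362
```

Contact with the hub at TCP z ≈ 155.3 (ring centre ≈ 31.7, as the geometry predicts). Easing off slightly, then a last check.

Request:
play_rows([
  [[0, 0, -0.6], [0, 0, 0]],
  [[0, 0, 0], [0, 0, 0]],
  [[0, 0, 0], [0, 0, 0]],
  [[0, 0, 0], [0, 0, 0]],
  [[0, 0, 0], [0, 0, 0]],
])

```text
time_s: 24.35
eef_pos: [487.3, 163.6, 155.2]
ee_rot: [0.0, 0.818, 0.575, 0.0]
force: [-1.0, -0.4, 3.4]
grip_width: 0.359
```

```bash
python3 look.py m8; python3 cov.py; python3 - <<'E'
from h import *
a=cv2.imread('pics/s0.png')
b=cv2.imread('pics/m8.png'); s=snap('scene','s8'); w=snap('wrist','w8')
cv2.imwrite('pics/m9.png',np.hstack([b[150:550,0:400],cv2.resize(w[60:340,140:420],(400,400),interpolation=cv2.INTER_CUBIC)[:,:,::-1]]))
E
```

```text
[487.27339125 163.57730828 155.20222698] 70.24592182989615 [-0.96959607 -0.37922286  3.44074474] [-0.00239844  0.10097239  0.04130025] 30.630051449728644
ring [495.83787409 160.50165654  31.70222698]
[(np.float32(519.12366), np.float64(99.5)), (np.float32(516.34186), np.float64(99.0)), (np.float32(512.7411), np.float64(100.0))] [345, 378, 395, 405, 413, 415, 479, 495, 490, 516, 513, 462, 318, 298, 300, 293, 297, 292, 281, 273, 280, 299]
```

View pics/m9.png

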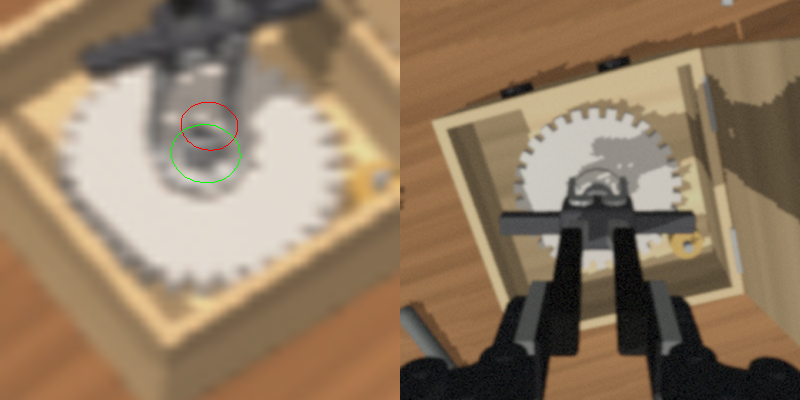

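Request:
play_rows([
  [[0, 0, -0.4], [0, 0, 0]],
  [[0, 0, 0], [0, 0, 0]],
  [[0, 0, 0], [0, 0, 0]],
  [[0, 0, 0], [0, 0, 0]],
])

```text
time_s: 24.93
eef_pos: [487.1, 163.6, 155.3]
ee_rot: [-0.0, 0.818, 0.575, -0.0]
force: [-0.4, -0.9, -0.1]
grip_width: 0.361
```

```bash
python3 -c "
from h import *
s=ctrl.sense();print(s['time_s'],s['eef_pos'],s['force'],s['grip_width']*85.4);print(ctrl.finish_job())"
```

```text
24.9333 [487.10527456 163.55644377 155.2555138 ] [-0.44510038 -0.85709991 -0.0840379 ] 30.815880873908856
the job is handed in; nothing more can be done
None
```

The job is done and handed in at about 25 s of the 61 s allowed. The cover is open, and the arm holds the squeezed pliers upright with the spread ring at the groove.

- **Cover:** I swung it open by its knob, but the knob slipped and it stopped near 95°. I nudged it on with closed fingertips. The last picture check read about 99.5°, and about 100.2° before I picked up the pliers.
- **Ring:** It went down over the axle stub with no noticeable side force and touched the hub with the ring's centre at z ≈ 31.7 mm. I then eased off, so it rests there with only about 2 N. By calculation the ring sits within about 1 mm of the axle's axis.
- **Pliers:** The handles look parallel, so fully squeezed. The gripper opening reads 30.8 mm where the handles should measure 34. The knob pinch also read about 2 mm low, so I took this as the gripper's own offset. I did not measure the squeeze or the ring's spread directly.
- **Disagreement:** The dark spot on the axle's top put its centre about 2 mm from where the wheel's rim put it. I went mostly by the rim.
- **Other things on the table:** No move went near them and I saw no unexpected contact force, but I did not check each one at the end.

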